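# Pack the print bed up to the roller gauge

### The job

Lay packing boards from the pile on the dark steel bed, one at a time and squarely on top of each other, each pushed home to the back stop under the gauge roller and lying flat between the stop and the front lip, until the top board just lifts and carries the roller of the gauge behind the bed; then stop. Leave the spare boards in their pile and the other things on the bench where they are.

Things in the scene. Friction and masses are not known exactly. Their poses are not given: they have to be found in the camera images.
- bed: Dark steel packing bed fixed to the bench, 154 mm long (x) by 50 mm wide (y), its flat surface 20 mm above the bench. Origin: centre of its underside; x points from the front lip to the back stop. Room between lip and stop: 134 mm, 4 mm more than a board.
- bed_stop (a point): Foot of the back stop's inner face, on the bed surface, mid-width (67 mm ahead of the bed's centre). The stop is 32 mm high above the bed, rigid, 10 mm thick. A board pushed in meets a few newtons where its nose lifts the roller, then the hard stop.
- bed_lip (a point): Top of the front lip's inner edge, mid-width (67 mm behind the bed's centre, 16 mm above the bed surface); the lip is 10 mm thick. To clear it the first board must go in nose down under the roller (about 14 degrees, the next about 7), up to the stop, before its rear is lowered.
- gauge_low: The lower of two roller gauges fixed to the bench: aluminium post 16 x 26 mm, 102 mm tall, with a sliding steel fork (70 mm wide) towards -x that carries a free rubber roller (28 mm diameter, 44 mm long, axis along y at x = -63 mm). Origin: under the post, at bench level. Either gauge may stand behind the bed, 105 mm from its origin; the other is parked 180 mm from it and does not count.
- gauge_high: The higher of two roller gauges fixed to the bench: aluminium post 16 x 26 mm, 102 mm tall, with a sliding steel fork (70 mm wide) towards -x that carries a free rubber roller (28 mm diameter, 44 mm long, axis along y at x = -63 mm). Origin: under the post, at bench level. Either gauge may stand behind the bed, 105 mm from its origin; the other is parked 180 mm from it and does not count.
- gauge_low_under (a point): Lowest point of the lower gauge's roller, midway along it; moves with the roller. Fully down it is 40 mm above the bench, so two boards on the bed lift it by 4 mm. The roller's axis lies 25 mm in front of the stop's face when this gauge stands behind the bed.
- gauge_high_under (a point): Lowest point of the higher gauge's roller, midway along it; moves with the roller. Fully down it is 52 mm above the bench, so three boards on the bed lift it by 4 mm. The roller's axis lies 25 mm in front of the stop's face when this gauge stands behind the bed.
- gauge_low_slide (a joint): Lift of the lower gauge's roller and fork: 0 m fully down, up to 0.011 m. Pressed down by its own weight, about 3 N.
- gauge_high_slide (a joint): Lift of the higher gauge's roller and fork: 0 m fully down, up to 0.011 m. Pressed down by its own weight, about 3 N.
- board_1: Plywood packing board, 130 (x) x 56 (y) x 12 mm (z), 0.07 to 0.12 kg; all four are alike. Origin: centre of its underside. The lowest of the pile.
- board_2: Plywood packing board, 130 (x) x 56 (y) x 12 mm (z), 0.07 to 0.12 kg; all four are alike. Origin: centre of its underside. Second from below in the pile.
- board_3: Plywood packing board, 130 (x) x 56 (y) x 12 mm (z), 0.07 to 0.12 kg; all four are alike. Origin: centre of its underside. Third from below in the pile.
- board_4: Plywood packing board, 130 (x) x 56 (y) x 12 mm (z), 0.07 to 0.12 kg; all four are alike. Origin: centre of its underside. The top of the pile; take this first.
- ink_tin: Ink tin, 72 mm across, 65 mm tall; a bystander. Origin: centre of its underside.
- ink_knife: Ink knife (spatula), 220 mm long, lying flat; a bystander. Origin: on its underside.
- brayer: Hand inking roller with wooden handle, about 170 mm long, lying on the bench; a bystander. Origin: on its underside, between handle and roller.

How it is judged:
By the outcome, as a careful person would: the job done as asked, in the order asked, and still so for the second after the job is handed in, with the robot touching nothing.
It also fails if it takes over 72 s, if anything falls off the work surface, if the arm or the gripper's body presses on something with over 40 N, if the wrist force passes 120 N, or if a joint passes its speed limit or range.

### The arm

A 7-joint arm with a two-finger parallel gripper is mounted at the origin on the work surface. World frame = base frame: x ahead of the robot, y to its left, z up, the work surface at z = 0. Lengths are in m, angles in rad, forces in N, time in s.
With the tool pointing down it reaches from about 0.425 to 1.025 m from the base axis. Payload 9.4 kg.
Tool frame: the origin (TCP) lies midway between the tips of the shut fingers; the grasp point (between the pads) lies 19 mm behind it; z points along the fingers, y is the line along which they close (so a half turn about z gives the same grasp; the last joint's range is limited). The gripper opens to 93 mm and grips with 3 to 60 N. Pads are 15 mm wide; open, the fingers measure 128 mm over their backs; the gripper's body (75 mm by 188 mm) begins 65 mm behind the grasp point.
Start: joints at [1.121, 0.599, -0.003, 1.599, 0.002, 0.943, -0.08], TCP at [0.264, -0.675, 0.219] pointing down, gripper open.
Joint ranges: [-2.57, 2.57], [-0.35, 1.97], [-1.29, 1.29], [0.11, 2.56], [-1.05, 4.19], [0.11, 1.86], [-2.63, 2.63]. Speed limits (rad/s): [2.22, 2.22, 3.01, 3.01, 3.14, 3.14, 3.14].

### API

Orientations are given as a unit quaternion [w, x, y, z].
In Python, from plant import robot gives the robot as it stands.
- The arm moves only by the tool drive_effector, called as name(argument=value, ...) on one line, values as JSON. Schema: {"type":"object","properties":{"offsets":{"type":"string"},"finger_gap":{"type":"number"},"force":{"type":"number"},"only":{"type":"string"},"quiet":{"type":"boolean"},"lines":{"type":"string"}},"required":["offsets"],"additionalProperties":false}. offsets is a string of 1 to 20 rows, parted by a bar, with the numbers parted by commas; each row has 4 numbers: dx, dy, dz in m, then a turn about the tool's z in rad; each row is the pose to reach, as a shift and turn from the pose commanded when the call began, along the tool's axes at that moment; what a row does not reach only later rows make up. A row lasts 1/10 s, in which the tool goes at most 0.05 m and 0.15 rad, less where a joint would pass 70% of its speed; a pose out of reach is approached as far as the arm can. finger_gap is the finger opening in m, set as the call begins (left out keeps the last). The fingers move at their own pace and stop on an object; force is the grip in N (left out, the last holds). Time passes only in rows, so rows that do not move let the fingers close. The tool returns the time, the measured TCP pose, the force, the opening and the grip force at its end. only (a regular expression) keeps the lines of the reply that match it, lines (a string "A,B") keeps lines A to B, and quiet returns only ok. Input that does not fit is refused with a message, and nothing moves.
- robot.get_obs(): the state, without advancing time (a new reading comes with each control period).
- robot.camera(name): name is "side" or "top" or "wrist"; returns (picture, depth): 420x560x3 uint8, blue, green, red; 420x560 float32, m along the optical axis (not along the pixel's ray), 0 where there is no reading.
- robot.camera_params(name): a dict with "K" (3x3 intrinsics, pixels), "eye" and "attitude" of the camera in the world. Camera axes: x right, y up, looking along -z (the intrinsics and any distortion apply to the point x, -y, -z); pixel columns grow to the right and rows downward; lengths in m; the calibration is good to about 2 mm. A picture is of the moment at which its call begins: read the wrist's pose just before it. camera_params takes no time and is no camera call; for the wrist camera it gives the pose at the moment of the call.
- robot.close_job(): hands the job in; it is judged then, once.
The state is a dict: "time_s": time; "q": joint angles; "qd": joint speeds; "effort": joint torques, N m; "ee_pos": TCP position; "eef_rot": TCP orientation; "contact_force": force on the tool from outside, world axes, zero at the start; "ft_torque": the same for the moment, N m; "grip_width": finger opening in m; "finger_force": force on a finger pad.
Only numpy, scipy, OpenCV 4.12 (cv2) and the standard library are available. Lean on these libraries where they do the work, as an engineer would, in place of code of your own. Each camera call takes 0.05 s, during which the arm holds its last target. There are 200 camera calls.

## Working session

There is one attempt and no reset: what is moved stays moved. The work goes in short steps, Python scripts to look and compute and a tool call to move; the robot and the scene stay as the last step left them, time stands still between calls to the robot, and variables do not carry over. Pictures are saved under pics/ and viewed, at most 10 in all, crops included, and the job is handed in when it is done.

```bash
ls; mkdir -p pics
```

Run:
```python
from plant import robot
import cv2,numpy as np
o=robot.get_obs();print({k:np.round(v,3) for k,v in o.items()})
for n in ("top","side"):
    p=robot.camera_params(n);print(n,p)
    im,d=robot.camera(n);cv2.imwrite(f'pics/{n}0.png',im);np.savez(f'pics/{n}0.npz',im=im,d=d)
```

```text
pics
plant.py
{'time_s': np.float64(0.0), 'q': array([ 1.121,  0.6  , -0.003,  1.6  ,  0.002,  0.943, -0.08 ]), 'qd': array([ 0.001,  0.001,  0.001, -0.001,  0.001, -0.002, -0.   ]), 'effort': array([-0.0000e+00, -7.6507e+01,  1.4970e+00, -2.5235e+01, -5.2000e-02,
        1.7000e-02,  0.0000e+00]), 'ee_pos': array([ 0.264, -0.675,  0.218]), 'eef_rot': array([-0.001,  0.983,  0.185, -0.   ]), 'contact_force': array([-0.003, -0.257, -0.912]), 'ft_torque': array([ 0.004,  0.011, -0.006]), 'finger_force': np.float64(0.0), 'grip_width': np.float64(0.093)}
top {'K': array([[481.53465485,   0.        , 282.81045642],
       [  0.        , 481.53465485, 211.35843197],
       [  0.        ,   0.        ,   1.        ]]), 'eye': array([0.35113565, 0.04346876, 1.34680131]), 'attitude': array([ 0.70445745,  0.05412662, -0.0692936 , -0.70427864])}
side {'K': array([[475.92818537,   0.        , 282.59296689],
       [  0.        , 475.92818537, 211.72500387],
       [  0.        ,   0.        ,   1.        ]]), 'eye': array([0.33572582, 1.03780087, 0.76014387]), 'attitude': array([-0.10508038, -0.05993347,  0.47664273,  0.87073406])}
```
View pics/top0.png

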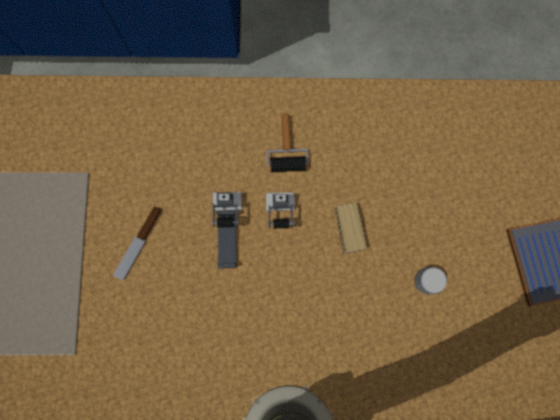

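View pics/side0.png

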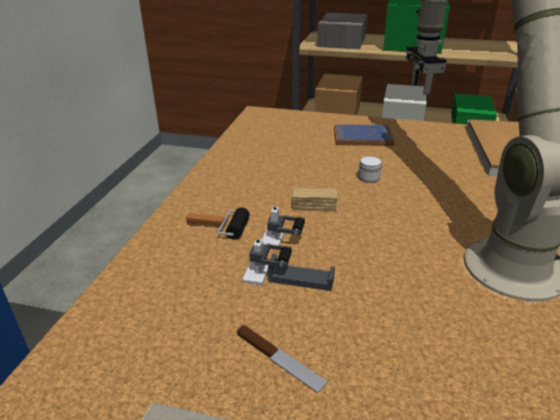

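Top view: bed at (228,245) with one gauge behind it (228,200), parked gauge at (281,205), pile at (351,228), tin at (432,281), knife at (140,243) and brayer at (288,145). Next I'll measure the pile, the bed and the roller heights.

Create h.py:
```python
import numpy as np,cv2
from scipy.spatial.transform import Rotation as R
def rot(q): return R.from_quat([q[1],q[2],q[3],q[0]]).as_matrix()
def ray(p,uv):
    uv=np.atleast_2d(uv).astype(float);K=p['K']
    c=np.c_[(uv[:,0]-K[0,2])/K[0,0],-(uv[:,1]-K[1,2])/K[1,1],-np.ones(len(uv))]
    return c@rot(p['attitude']).T
def plane(p,uv,z):
    r=ray(p,uv);return p['eye']+r*((z-p['eye'][2])/r[:,2])[:,None]
def cloud(p,d):
    v,u=np.mgrid[:d.shape[0],:d.shape[1]]
    P=p['eye']+ray(p,np.c_[u.ravel(),v.ravel()])*d.ravel()[:,None]
    return P.reshape(d.shape+(3,))
def rect(P):
    (c,s,a)=cv2.minAreaRect((P[:,:2]*1000).astype(np.float32))
    if s[0]<s[1]: s=s[::-1];a+=90
    return np.round(c,1),np.round(s,1),round((a+90)%180-90,2)
```

Run:
```python
from plant import robot
from h import *
for n in ('top','side'):
    z=np.load(f'pics/{n}0.npz');P=cloud(robot.camera_params(n),z['d']);np.save(f'pics/{n}0P.npy',P)
    if n=='top':
        im=z['im']
        for nm,(u0,u1,v0,v1) in dict(pile=(330,375,195,260),bed=(208,250,180,275),park=(258,305,185,235)).items():
            S=P[v0:v1,u0:u1].reshape(-1,3);h=S[:,2]
            print(nm,np.histogram(h,bins=np.arange(-.01,.12,.01))[0],'bench',np.median(P[300:380,100:200,2]))
            if nm=='pile':
                hi=S[abs(h-.048)<.006];print(rect(hi),np.median(hi[:,2]))
    H=P[...,2]
    # zoomed heights
z=np.load('pics/top0.npz');a=z['im'][180:275,205:305]
s=np.load('pics/side0.npz')['im'][180:300,170:350]
a=cv2.resize(a,None,fx=4,fy=4,interpolation=cv2.INTER_CUBIC);s=cv2.resize(s,None,fx=2.2,fy=2.2,interpolation=cv2.INTER_CUBIC)
c=np.zeros((400,800,3),np.uint8);c[:380,:400]=a;c[:264,400:796]=s;cv2.imwrite('pics/z0.png',c)
```

```text
pile [884 960  41  33  20 773 205   0   0   0   0   0] bench 0.0005447299877467948
(array([ 537.3, -170.2]), array([129.8,  57.4]), 11.06) 0.048027402052998935
bed [1165 1212  528  313   83   31   60   82  348   78   46   21] bench 0.0005447299877467948
park [780 881 162   0   0   0  91 318  39   6  43  19] bench 0.0005447299877467948
```

View pics/z0.png

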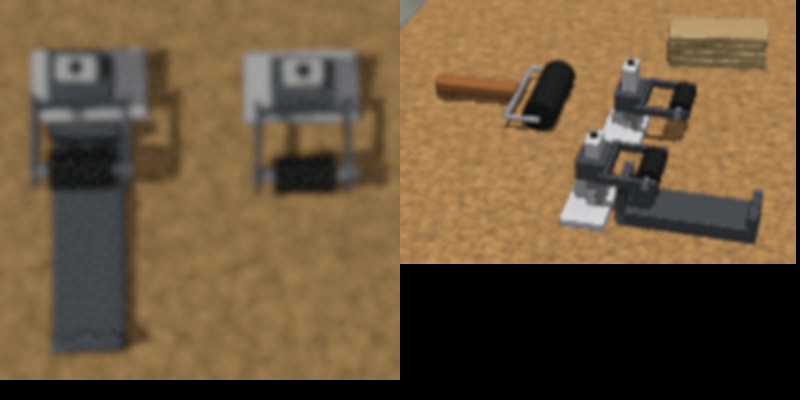

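The zoomed view shows the bed running from its front lip (about (88,345) in the crop) to the gauge. The gauge behind the bed has the higher roller, with its top in the 70–80 mm bin against 60–70 mm for the parked one. I'll check that precisely.

Run:
```python
from h import *
P=np.load('pics/top0P.npy');im=np.load('pics/top0.npz')['im'];g=im.max(2)
for nm,(u0,u1,v0,v1) in dict(bedroller=(219,231,219,225),parkroller=(276,287,220,227)).items():
    S=P[v0:v1,u0:u1].reshape(-1,3);print(nm,np.percentile(S[:,2],[50,90,98]),S[S[:,2]>np.percentile(S[:,2],70)].mean(0))
S=P[228:275,210:245].reshape(-1,3)
b=S[abs(S[:,2]-.02)<.006]; print('bed',rect(b),len(b),np.median(b[:,2])); l=S[abs(S[:,2]-.036)<.004];print('lip',rect(l),l.mean(0))
# side edges
c=b[(b[:,0]>.44)&(b[:,0]<.57)]
A=[];
for x in np.arange(c[:,0].min(),c[:,0].max(),.004):
    k=c[abs(c[:,0]-x)<.003]
    if len(k)>6:A.append((x,k[:,1].min(),k[:,1].max()))
A=np.array(A);print(np.round(A*1000,1)); mid=(A[:,1]+A[:,2])/2;print(np.polyfit(A[:,0],mid,1))
s=P[180:226,205:250].reshape(-1,3);k=s[s[:,2]>.085];print('post',k.mean(0),len(k))
```

```text
bedroller [0.07889894 0.08209254 0.08341569] [0.54702426 0.17073673 0.08176504]
parkroller [0.06686831 0.0705913  0.07243473] [0.5466428  0.01988377 0.070255  ]
bed (array([483.8, 170. ]), array([110.7,  47.7]), 1.23) 627 0.019773957155132305
lip (array([433.7, 169.1]), array([48.6,  8.4]), 89.9) [0.43357493 0.16925769 0.03630493]
[[441.1 145.8 192.6]
 [445.1 146.  192.8]
 [449.1 146.  192.8]
 [453.1 146.  193. ]
 [457.1 146.2 193. ]
 [461.1 146.4 193.1]
 [465.1 146.2 192.7]
 [469.1 146.6 193.3]
 [473.1 146.6 193.3]
 [477.1 146.6 193.2]
 [481.1 146.7 193.4]
 [485.1 146.5 193.6]
 [489.1 146.5 193.8]
 [493.1 146.6 193.8]
 [497.1 146.7 194.1]
 [501.1 146.7 193.7]
 [505.1 147.  193.7]
 [509.1 147.1 193.7]
 [513.1 146.7 194.4]
 [517.1 147.3 194.2]
 [521.1 147.5 194.6]
 [525.1 147.6 194.2]
 [529.1 147.5 194.2]
 [533.1 147.3 194.7]
 [537.1 147.3 194.7]]
[0.01852583 0.16110591]
post [0.56929931 0.15270463 0.29369615] 83
```

Run:
```python
from plant import robot
from h import *
o=robot.get_obs();T=rot(o['eef_rot']);t=np.array([.53,-.17,.25]);print(T.T@(t-o['ee_pos']));print(T)
p=robot.camera_params('wrist');print(T.T@(p['eye']-o['ee_pos']),T.T@rot(p['attitude']),p['K'])
```

```text
[ 0.43173791 -0.37322404 -0.03172313]
[[ 9.31276492e-01  3.64312623e-01 -6.38176610e-04]
 [ 3.64313150e-01 -9.31275720e-01  1.20917524e-03]
 [-1.53800580e-04 -1.35857260e-03 -9.99999065e-01]]
[ 0.06545535 -0.00063828 -0.16572455] [[ 2.40949036e-04  9.70865310e-01  2.39625732e-01]
 [ 9.99999819e-01 -3.66053645e-04  4.77577228e-04]
 [ 5.51379037e-04  2.39625573e-01 -9.70865223e-01]] [[328.98467844   0.         273.52947469]
 [  0.         328.98467844 208.89180474]
 [  0.           0.           1.        ]]
```

The higher gauge stands behind the bed, so three boards are needed. Bed: centre about (0.5055, 0.1705), yaw 1.06°, stop face at x≈0.5725. Pile: (0.5373, -0.1702), yaw 11°. I'm moving above the pile for a wrist-camera check.

drive_effector(offsets="0.2,-0.17,0,0.09 | 0.2,-0.17,0,0.09 | 0.2,-0.17,0,0.09 | 0.2,-0.17,0,0.09 | 0.2,-0.17,0,0.09 | 0.2,-0.17,0,0.09 | 0.438,-0.371,0.03,0.18 | 0.438,-0.371,0.03,0.18 | 0.438,-0.371,0.03,0.18 | 0.438,-0.371,0.03,0.18 | 0.438,-0.371,0.03,0.18 | 0.438,-0.371,0.03,0.18 | 0.438,-0.371,0.03,0.18 | 0.438,-0.371,0.03,0.18 | 0.438,-0.371,0.03,0.18", finger_gap=0.093)

```text
time_s: 1.6
ee_pos: [0.5361, -0.1719, 0.1885]
eef_rot: [0.0, 0.995, 0.096, -0.0]
contact_force: [-0.7, 0.7, -0.1]
grip_width: 0.0925
finger_force: 0.0
```

Run:
```python
from plant import robot
from h import *
o=robot.get_obs();print(o['ee_pos'],o['eef_rot'])
p=robot.camera_params('wrist');im,d=robot.camera('wrist');cv2.imwrite('pics/w1.png',im)
P=cloud(p,d);z=P[...,2];print(np.median(z))
m=(abs(z-.048)<.005)&(abs(P[...,1]+.17)<.08)&(abs(P[...,0]-.537)<.1);print(m.sum(),np.median(z[m]),rect(P[m]))
T=rot(o['eef_rot']);print('yaw',np.degrees(np.arctan2(T[1,0],T[0,0])))
```

```text
[ 0.53606197 -0.17188439  0.18847715] [ 4.22285711e-04  9.95420097e-01  9.55950648e-02 -4.85551083e-04]
0.00026781091367553134
7916 0.04754160018330478 (array([ 539.3, -170.6]), array([130. ,  56.1]), 10.99)
yaw 10.971120623018622
```

View pics/w1.png

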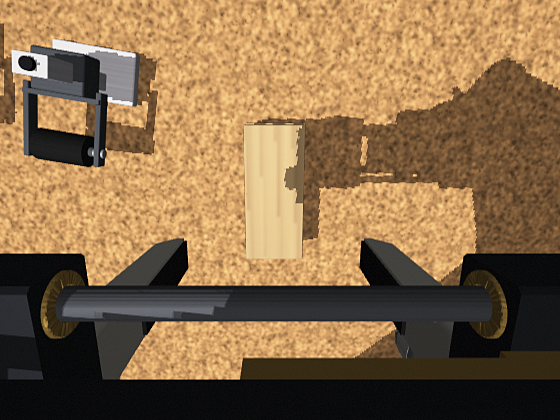

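The wrist view shows the pile top squarely at about (273,190) px. It measures 130×56 mm at z = 48 mm, yaw 11°, matching the top view to 2 mm. Since the high roller is 32 mm above the bed, a board can go in flat above the lip, with 4 mm clearance in all. Grasping the top board near the finger tips.

drive_effector(offsets="0.0025,-0.001,0.05,0 | 0.0025,-0.001,0.1,0 | 0.0025,-0.001,0.14,0 | 0.0025,-0.001,0.15,0 | 0.0025,-0.001,0.15,0 | 0.0025,-0.001,0.15,0")

```text
time_s: 2.25
ee_pos: [0.5396, -0.17, 0.0401]
eef_rot: [0.0, 0.995, 0.095, 0.001]
contact_force: [0.6, 0.4, -0.1]
grip_width: 0.0932
finger_force: 0.0
```

drive_effector(offsets="0,0,0,0 | 0,0,0,0 | 0,0,0,0 | 0,0,0,0 | 0,0,0,0 | 0,0,0,0", finger_gap=0.045, force=25)

```text
time_s: 2.85
ee_pos: [0.5392, -0.1688, 0.0389]
eef_rot: [0.0, 0.995, 0.096, 0.0]
contact_force: [-0.8, 0.1, 4.2]
grip_width: 0.0558
finger_force: 25.0
```

drive_effector(offsets="0,0,-0.01,0 | 0,0,-0.03,0 | 0,0,-0.07,0 | 0,0,-0.1,0 | 0,0,-0.1,0")

```text
time_s: 3.35
ee_pos: [0.5409, -0.1692, 0.1427]
eef_rot: [0.001, 0.995, 0.096, 0.003]
contact_force: [0.4, 0.0, -0.8]
grip_width: 0.0554
finger_force: 25.0
```

Add to h.py:
```python
def held(robot,name):
    o=robot.get_obs();T=rot(o['eef_rot']);p=robot.camera_params('wrist');im,d=robot.camera('wrist')
    cv2.imwrite(f'pics/{name}.png',im);P=cloud(p,d);L=(P-o['ee_pos'])@T
    m=(abs(L[...,2])<.03)&(abs(L[...,1])<.027)&(L[...,0]>-.01)&(L[...,0]<.12)&(d>0)
    S=L[m];k=np.polyfit(S[:,0],S[:,2],1);e=S[abs(S[:,1])<.02]
    print('held: nose tool-x max',np.percentile(e[:,0],99.5),'top tool-z at0',k[1],'pitch deg',np.degrees(k[0]),len(S))
    yaw=np.degrees(np.arctan2(T[1,0],T[0,0]));print('tcp',np.round(o['ee_pos'],4),'yaw',round(yaw,2),'F',np.round(o['contact_force'],1))
    return o,T,P,d
def rows_to(o,t,yaw):
    T=rot(o['eef_rot']);y=np.arctan2(T[1,0],T[0,0])
    print('shift',np.round(T.T@(np.array(t)-o['ee_pos']),4),'turn',round(y-np.radians(yaw),4))
```

Run:
```python
from plant import robot
from h import *
o,T,P,d=held(robot,'w2')
z=P[...,2];m=(abs(z-.036)<.004)&(abs(P[...,1]+.17)<.08)&(abs(P[...,0]-.537)<.1);print(m.sum(),np.median(z[m]))
rows_to(o,[.45,.1695,.11],1.06)
```

```text
held: nose tool-x max 0.06426122612537466 top tool-z at0 -0.008737046959270602 pitch deg 0.048328543491719236 16235
tcp [ 0.5409 -0.1692  0.1427] yaw 11.03 F [ 0.4  0.  -0.8]
62 0.03499395416031356
shift [-0.0246 -0.35    0.0317] turn 0.1741
```

View pics/w2.png

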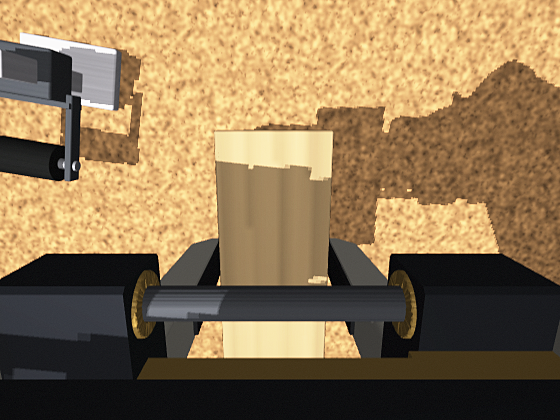

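The board is held flat (nose edge at row ~130), with its underside 3.3 mm below... above the TCP plane as expected. Carrying it to behind the bed.

drive_effector(offsets="-0.0246,-0.05,0,0.03 | -0.0246,-0.1,0,0.06 | -0.0246,-0.15,0,0.09 | -0.0246,-0.2,0,0.12 | -0.0246,-0.25,0,0.15 | -0.0246,-0.3,0,0.174 | -0.0246,-0.35,0.01,0.174 | -0.0246,-0.35,0.03,0.174 | -0.0246,-0.35,0.03,0.174 | -0.0246,-0.35,0.03,0.174")

```text
time_s: 4.4
ee_pos: [0.4471, 0.169, 0.108]
eef_rot: [0.001, 1.0, 0.009, -0.001]
contact_force: [0.2, -0.8, -1.8]
grip_width: 0.0558
finger_force: 25.0
```

Run:
```python
from plant import robot
from h import *
o,T,P,d=held(robot,'w3')
z=P[...,2];x=P[...,0];y=P[...,1]
b=(abs(z-.02)<.004)&(abs(y-.17)<.05)&(x>.5)&(x<.6)&(d>0)
print('bed',b.sum(),np.median(z[b]))
S=P[b]
for X in np.arange(.505,.575,.01):
    k=S[abs(S[:,0]-X)<.003]
    if len(k)>10:print(round(X,3),len(k),np.round(k[:,1].min(),4),np.round(k[:,1].max(),4))
r=(abs(x-.547)<.008)&(abs(y-.17)<.018)&(z>.065)&(z<.09)
print('roller',r.sum(),np.percentile(z[r],95),P[r].mean(0))
st=(abs(z-.052)<.004)&(abs(y-.17)<.02)&(x>.555)&(x<.6);print('stop top',st.sum(),P[st].min(0),P[st].max(0))
rows_to(o,[.45,.1695,.0415],1.06)
im,dd=robot.camera('top');PP=cloud(robot.camera_params('top'),dd)
S=PP[180:275,320:385].reshape(-1,3);hi=S[S[:,2]>.028];print('pile',np.median(hi[:,2]),rect(hi))
```

```text
held: nose tool-x max 0.10886757433286275 top tool-z at0 -0.01547331339649069 pitch deg 16.843482477958602 18346
tcp [0.4471 0.169  0.108 ] yaw 1.05 F [ 0.2 -0.8 -1.8]
bed 2812 0.01961695219501544
0.515 553 0.1469 0.1965
0.525 571 0.1473 0.1965
0.535 594 0.147 0.1965
roller 2083 0.08029876964258643 [0.54684122 0.16995399 0.07854633]
stop top 1266 [0.57322076 0.15004196 0.04800108] [0.58417774 0.18988435 0.05395313]
shift [ 0.0031 -0.0006  0.0665] turn -0.0001
pile 0.03607761647607344 (array([ 452. , -108.6]), array([340.8, 130.5]), -35.51)
```

View pics/w3.png

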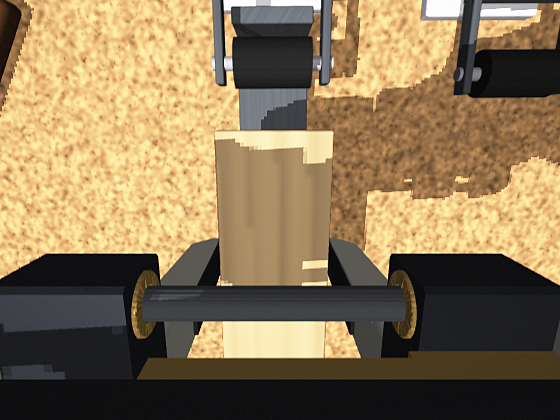

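The wrist view shows the held board (nose at row 130) in line with the bed, the roller (about (273,60)) and the stop (about (272,20)). The pile top is now 36 mm, so only one board was taken. Lowering to just above lip height.

drive_effector(offsets="0.002,-0.001,0.03,0 | 0.002,-0.001,0.055,0 | 0.002,-0.001,0.066,0 | 0.002,-0.001,0.066,0 | 0.002,-0.001,0.066,0")

```text
time_s: 5.0
ee_pos: [0.4503, 0.1705, 0.0433]
eef_rot: [0.0, 1.0, 0.009, 0.0]
contact_force: [0.6, -0.7, -1.1]
grip_width: 0.0556
finger_force: 25.0
```

Run:
```python
from plant import robot
from h import *
o,T,P,d=held(robot,'w4')
rows_to(o,[.505,.1709,.0415],1.06)
```

```text
held: nose tool-x max 0.11102278525427815 top tool-z at0 -0.011272462049244978 pitch deg 10.239128982944003 22450
tcp [0.4503 0.1705 0.0433] yaw 1.0 F [ 0.6 -0.7 -1.1]
shift [0.0547 0.0005 0.0018] turn -0.0011
```

drive_effector(offsets="0.02,0,0.0015,0 | 0.035,0,0.0015,0 | 0.045,0,0.0015,0 | 0.05,0,0.0015,0 | 0.053,0,0.0015,0 | 0.055,0,0.0015,0 | 0.055,0,0.0015,0")

```text
time_s: 5.75
ee_pos: [0.5046, 0.1722, 0.0412]
eef_rot: [0.0, 1.0, 0.009, -0.0]
contact_force: [1.0, -0.0, -0.7]
grip_width: 0.0556
finger_force: 25.0
```

drive_effector(offsets="0.001,0,0,0 | 0.002,0,0,0 | 0.003,0,0,0 | 0.003,0,0,0")

```text
time_s: 6.15
ee_pos: [0.5079, 0.1722, 0.041]
eef_rot: [0.0, 1.0, 0.009, 0.0]
contact_force: [-0.5, 0.3, -1.2]
grip_width: 0.0562
finger_force: 25.0
```

Run:
```python
from plant import robot
from h import *
o=robot.get_obs();im,d=robot.camera('wrist');cv2.imwrite('pics/w5.png',im)
```

```text
(no output)
```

View pics/w5.png

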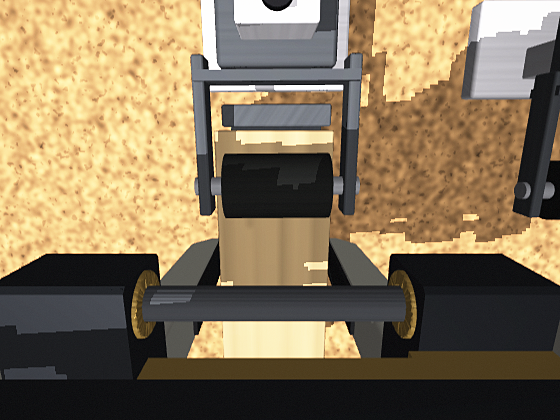

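The board is under the roller, nose edge at row 130 and stop edge at row 125, and laterally centred (275 against 276 px). Creeping on to the stop.

drive_effector(offsets="0.001,0,0,0 | 0.0015,0,0,0 | 0.002,0,0,0 | 0.002,0,0,0")

```text
time_s: 6.6
ee_pos: [0.5095, 0.1723, 0.041]
eef_rot: [0.0, 1.0, 0.009, -0.0]
contact_force: [-1.1, 0.2, -0.9]
grip_width: 0.0556
finger_force: 25.0
```

drive_effector(offsets="0.001,0,0,0 | 0.001,0,0,0 | 0.001,0,0,0")

```text
time_s: 6.9
ee_pos: [0.5096, 0.1722, 0.0409]
eef_rot: [0.0, 1.0, 0.01, -0.001]
contact_force: [-6.2, 0.1, 0.0]
grip_width: 0.0558
finger_force: 25.0
```

drive_effector(offsets="0.001,0,0,0 | 0.001,0,0,0 | 0.001,0,0,0")

```text
time_s: 7.2
ee_pos: [0.5096, 0.1721, 0.0407]
eef_rot: [0.0, 1.0, 0.01, -0.002]
contact_force: [-7.7, 0.8, 1.1]
grip_width: 0.0559
finger_force: 25.0
```

Contact with the stop (about 6–8 N) at TCP x = 0.5096. Backing off 1.5 mm, then lowering.

drive_effector(offsets="-0.002,0,0,0 | -0.0025,0,0.003,0 | -0.0025,0,0.007,0 | -0.0025,0,0.011,0 | -0.0025,0,0.014,0 | -0.0025,0,0.016,0 | -0.0025,0,0.016,0")

```text
time_s: 7.9
ee_pos: [0.5095, 0.1722, 0.0247]
eef_rot: [0.0, 1.0, 0.009, -0.0]
contact_force: [-1.3, -0.7, -0.6]
grip_width: 0.0556
finger_force: 25.0
```

drive_effector(offsets="-0.001,0,0.001,0 | -0.001,0,0.002,0 | -0.001,0,0.002,0")

```text
time_s: 8.2
ee_pos: [0.5088, 0.1723, 0.0231]
eef_rot: [-0.0, 1.0, 0.009, 0.0]
contact_force: [0.4, -0.1, -0.9]
grip_width: 0.0557
finger_force: 25.0
```

drive_effector(offsets="0.001,0,0.001,0 | 0.002,0,0.001,0 | 0.003,0,0.001,0 | 0.003,0,0.001,0")

```text
time_s: 8.6
ee_pos: [0.5092, 0.1723, 0.0228]
eef_rot: [0.0, 1.0, 0.01, -0.002]
contact_force: [-7.1, 0.1, 14.8]
grip_width: 0.0556
finger_force: 25.0
```

Board 1 is seated: 7 N at the stop and 15 N down. Releasing and rising.

drive_effector(offsets="-0.002,0,-0.001,0 | -0.002,0,-0.001,0 | -0.002,0,-0.001,0", finger_gap=0.08)

```text
time_s: 8.9
ee_pos: [0.5098, 0.1723, 0.0232]
eef_rot: [-0.0, 1.0, 0.009, 0.0]
contact_force: [0.3, -0.9, -0.6]
grip_width: 0.0751
finger_force: 0.0
```

drive_effector(offsets="0,0,-0.02,0 | 0,0,-0.06,0 | 0,0,-0.1,0 | 0,0,-0.12,0 | 0,0,-0.12,0", finger_gap=0.093)

```text
time_s: 9.4
ee_pos: [0.5111, 0.1727, 0.1459]
eef_rot: [-0.001, 1.0, 0.009, 0.003]
contact_force: [0.5, -0.9, -0.9]
grip_width: 0.0927
finger_force: 0.0
```

Add to h.py:
```python
def look(robot,name):
    o=robot.get_obs();p=robot.camera_params('wrist');im,d=robot.camera('wrist');cv2.imwrite(f'pics/{name}.png',im)
    P=cloud(p,d);print('tcp',np.round(o['ee_pos'],4));return o,P,d
def bedboard(P,d,ztop):
    m=(abs(P[...,2]-ztop)<.004)&(abs(P[...,1]-.171)<.05)&(P[...,0]>.42)&(P[...,0]<.59)&(d>0)
    S=P[m];print('board on bed',m.sum(),rect(S),np.median(S[:,2]));k=np.c_[S[:,:2],np.ones(len(S))];print('plane',np.linalg.lstsq(k,S[:,2],rcond=None)[0][:2],'x range',S[:,0].min(),S[:,0].max(),'y',np.percentile(S[:,1],[.5,99.5]))
    r=(abs(P[...,0]-.547)<.006)&(abs(P[...,1]-.171)<.018)&(P[...,2]>.065);print('roller top',np.percentile(P[r][:,2],95))
```

Run:
```python
from plant import robot
from h import *
o,P,d=look(robot,'w6');bedboard(P,d,.032)
rows_to(o,[.5383,-.1704,.15],11.0)
```

```text
tcp [0.5111 0.1727 0.1459]
board on bed 7089 (array([505.3, 172.8]), array([136.2,  56.3]), 1.05) 0.03157559237931851
plane [-0.00267807  0.00066184] x range 0.4373360312675454 0.5739142295999778 y [0.1447712  0.20097426]
roller top 0.24562683595146592
shift [ 0.0209  0.3436 -0.0047] turn -0.1735
```

Board 1 lies flat (top at 31.6 mm, negligible tilt). Back to the pile.

drive_effector(offsets="0.02,0.05,-0.01,-0.03 | 0.02,0.1,-0.01,-0.06 | 0.02,0.15,-0.01,-0.09 | 0.02,0.2,-0.01,-0.12 | 0.02,0.25,-0.01,-0.15 | 0.02,0.3,-0.01,-0.174 | 0.02,0.343,-0.01,-0.174 | 0.02,0.343,-0.01,-0.174 | 0.02,0.343,-0.01,-0.174")

```text
time_s: 10.35
ee_pos: [0.5349, -0.1715, 0.1515]
eef_rot: [-0.0, 0.996, 0.095, -0.001]
contact_force: [-0.8, 1.2, -0.6]
grip_width: 0.0928
finger_force: 0.0
```

Run:
```python
from plant import robot
from h import *
o,P,d=look(robot,'w7');z=P[...,2]
m=(abs(z-.036)<.005)&(abs(P[...,1]+.17)<.08)&(abs(P[...,0]-.537)<.1);print(m.sum(),np.median(z[m]),rect(P[m]))
rows_to(o,[.539,-.1694,.027],11.0)
```

```text
tcp [ 0.5349 -0.1715  0.1515]
9314 0.03556143117797572 (array([ 541.4, -171.1]), array([129.7,  56.2]), 10.69)
shift [ 0.0047 -0.0012  0.1245] turn -0.0024
```

drive_effector(offsets="0.005,-0.001,0.05,0 | 0.005,-0.001,0.1,0 | 0.005,-0.001,0.12,0 | 0.005,-0.001,0.1245,0 | 0.005,-0.001,0.1245,0 | 0.005,-0.001,0.1245,0")

```text
time_s: 11.0
ee_pos: [0.5413, -0.1677, 0.0296]
eef_rot: [0.0, 0.995, 0.097, 0.001]
contact_force: [0.5, -1.1, -0.8]
grip_width: 0.0927
finger_force: 0.0
```

drive_effector(offsets="0,0,0,0 | 0,0,0,0 | 0,0,0,0 | 0,0,0,0 | 0,0,0,0", finger_gap=0.045, force=25)

```text
time_s: 11.5
ee_pos: [0.5406, -0.1686, 0.0289]
eef_rot: [0.0, 0.995, 0.096, 0.0]
contact_force: [0.4, -0.2, -0.5]
grip_width: 0.058
finger_force: 0.2
```

drive_effector(offsets="0,0,0,0 | 0,0,0,0")

```text
time_s: 11.7
ee_pos: [0.5407, -0.1686, 0.0288]
eef_rot: [0.0, 0.995, 0.096, 0.0]
contact_force: [-0.2, -0.8, 4.1]
grip_width: 0.0558
finger_force: 25.0
```

drive_effector(offsets="0,0,-0.01,0 | 0,0,-0.04,0 | 0,0,-0.08,0 | 0,0,-0.11,0 | 0,0,-0.11,0")

```text
time_s: 12.2
ee_pos: [0.5423, -0.1688, 0.1428]
eef_rot: [0.001, 0.995, 0.096, 0.003]
contact_force: [-0.4, -0.1, -0.6]
grip_width: 0.0556
finger_force: 25.0
```

Run:
```python
from plant import robot
from h import *
o,T,P,d=held(robot,'w8')
rows_to(o,[.448,.1708,.11],1.06)
```

```text
held: nose tool-x max 0.0647057270547881 top tool-z at0 -0.006802563814802226 pitch deg 0.07371855779546238 15962
tcp [ 0.5423 -0.1688  0.1428] yaw 11.04 F [-0.4 -0.1 -0.6]
shift [-0.0278 -0.3515  0.0318] turn 0.1741
```

drive_effector(offsets="-0.028,-0.05,0,0.03 | -0.028,-0.1,0,0.06 | -0.028,-0.15,0,0.09 | -0.028,-0.2,0,0.12 | -0.028,-0.25,0,0.15 | -0.028,-0.3,0,0.174 | -0.028,-0.3505,0.01,0.174 | -0.028,-0.3505,0.05,0.174 | -0.028,-0.3505,0.09,0.174 | -0.028,-0.3505,0.0985,0.174 | -0.028,-0.3505,0.0985,0.174 | -0.028,-0.3505,0.0985,0.174")

```text
time_s: 13.45
ee_pos: [0.4451, 0.1696, 0.0396]
eef_rot: [0.001, 1.0, 0.009, -0.001]
contact_force: [-1.3, -0.6, -0.3]
grip_width: 0.056
finger_force: 25.0
```

Run:
```python
from plant import robot
from h import *
o=robot.get_obs();rows_to(o,[.505,.1722,.0437],1.06)
```

```text
shift [ 0.0599 -0.0015 -0.0043] turn -0.0001
```

drive_effector(offsets="0,-0.0012,-0.003,0 | 0,-0.0012,-0.003,0")

```text
time_s: 13.65
ee_pos: [0.4461, 0.1712, 0.0438]
eef_rot: [-0.0, 1.0, 0.009, 0.0]
contact_force: [0.7, 0.1, 0.1]
grip_width: 0.0556
finger_force: 25.0
```

Run:
```python
from plant import robot
from h import *
o,P,d=look(robot,'w9');rows_to(o,[.505,.1722,.0437],1.06)
# nose height and roller underside relation, held board top
S=P[(abs(P[...,1]-.171)<.02)&(P[...,0]>.47)&(P[...,0]<.505)&(d>0)];print('held top z',np.percentile(S[:,2],[10,50,90]))
```

```text
tcp [0.4461 0.1712 0.0438]
shift [0.0589 0.0001 0.0001] turn -0.0003
held top z [0.0511493  0.14075175 0.14538646]
```

drive_effector(offsets="0.02,0,0.0003,0 | 0.04,0,0.0003,0 | 0.05,0,0.0003,0 | 0.055,0,0.0003,0 | 0.059,0,0.0003,0 | 0.061,0,0.0003,0 | 0.062,0,0.0003,0 | 0.063,0,0.0003,0 | 0.064,0,0.0003,0 | 0.064,0,0.0003,0")

```text
time_s: 14.7
ee_pos: [0.5093, 0.1727, 0.0427]
eef_rot: [0.0, 1.0, 0.01, -0.001]
contact_force: [-1.0, 0.1, -0.7]
grip_width: 0.0558
finger_force: 25.0
```

drive_effector(offsets="0.001,0,0,0 | 0.002,0,0,0 | 0.002,0,0,0")

```text
time_s: 15.0
ee_pos: [0.5094, 0.1726, 0.0424]
eef_rot: [0.0, 1.0, 0.01, -0.002]
contact_force: [-6.4, 0.6, 0.3]
grip_width: 0.0555
finger_force: 25.0
```

drive_effector(offsets="-0.002,0,0.001,0 | -0.003,0,0.003,0 | -0.003,0,0.0045,0 | -0.003,0,0.0045,0")

```text
time_s: 15.4
ee_pos: [0.5092, 0.1727, 0.0381]
eef_rot: [-0.0, 1.0, 0.009, 0.0]
contact_force: [0.6, -0.5, -0.5]
grip_width: 0.0557
finger_force: 25.0
```

drive_effector(offsets="0.001,0,0.001,0 | 0.002,0,0.0015,0 | 0.003,0,0.002,0 | 0.003,0,0.002,0")

```text
time_s: 15.8
ee_pos: [0.5097, 0.1723, 0.0359]
eef_rot: [0.001, 1.0, 0.01, -0.002]
contact_force: [-7.5, -0.5, 0.7]
grip_width: 0.0558
finger_force: 25.0
```

drive_effector(offsets="-0.001,0,0.001,0 | -0.001,0,0.002,0 | -0.001,0,0.002,0")

```text
time_s: 16.1
ee_pos: [0.5098, 0.1724, 0.0341]
eef_rot: [0.0, 1.0, 0.009, -0.001]
contact_force: [-5.1, -0.8, 1.8]
grip_width: 0.0558
finger_force: 25.0
```

Run:
```python
from plant import robot
from h import *
o,P,d=look(robot,'w10');T=rot(o['eef_rot']);L=(P-o['ee_pos'])@T
for a,b in ((-.07,-.045),(.0,.02),(.02,.035),(.053,.062)):
    m=(L[...,0]>a)&(L[...,0]<b)&(abs(L[...,1])<.015)&(d>0)&(P[...,2]<.06)
    print(a,b,m.sum(),np.percentile(P[m][:,2],[10,50,90]) if m.sum() else '')
im,ds=robot.camera('side');cv2.imwrite('pics/s10.png',im)
c=cv2.resize(im[200:300,230:350],None,fx=5,fy=5,interpolation=cv2.INTER_CUBIC);cv2.imwrite('pics/s10c.png',c)
```

```text
tcp [0.5098 0.1724 0.0341]
-0.07 -0.045 976 [0.04417353 0.04491618 0.04563289]
0.0 0.02 2032 [0.0434727  0.04422029 0.04504049]
0.02 0.035 0 
0.053 0.062 1272 [0.04290266 0.04370064 0.04452201]
```

View pics/s10c.png

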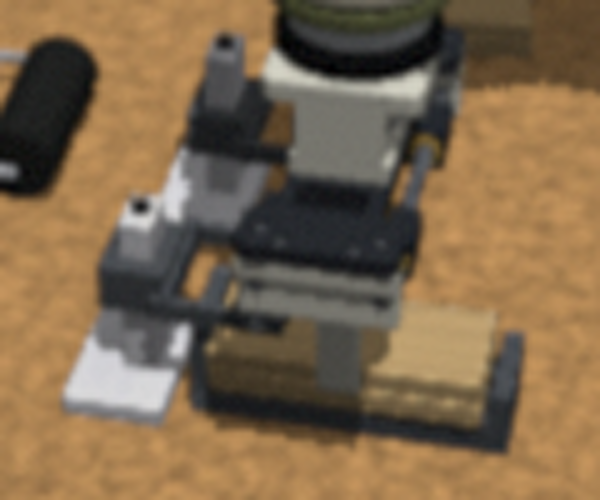

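The side view shows both boards stacked between lip and stop. The top measures 44 mm, flat from end to end, so board 2 is seated. Releasing.

drive_effector(offsets="-0.001,0,-0.001,0 | -0.001,0,-0.001,0 | -0.001,0,-0.001,0", finger_gap=0.08)

```text
time_s: 16.5
ee_pos: [0.5107, 0.1729, 0.0355]
eef_rot: [-0.0, 1.0, 0.009, 0.001]
contact_force: [-0.4, 1.1, -0.1]
grip_width: 0.0754
finger_force: 0.0
```

drive_effector(offsets="0,0,-0.02,0 | 0,0,-0.06,0 | 0,0,-0.1,0 | 0,0,-0.11,0 | 0,0,-0.11,0", finger_gap=0.093)

```text
time_s: 17.0
ee_pos: [0.5111, 0.1732, 0.147]
eef_rot: [-0.001, 1.0, 0.009, 0.002]
contact_force: [0.1, 0.1, 0.1]
grip_width: 0.0929
finger_force: 0.0
```

Run:
```python
from plant import robot
from h import *
o,P,d=look(robot,'w11');bedboard(P,d,.044)
rows_to(o,[.5395,-.1694,.15],11.0)
```

```text
tcp [0.5111 0.1732 0.147 ]
board on bed 7466 (array([509. , 172.9]), array([128.9,  56.1]), 1.25) 0.043572769866219746
plane [6.36466880e-05 1.60857066e-06] x range 0.4441765812928702 0.5738883660852513 y [0.14473812 0.20112393]
roller top 0.247022988062192
shift [ 0.022   0.343  -0.0035] turn -0.1732
```

drive_effector(offsets="0.021,0.05,-0.01,-0.03 | 0.021,0.1,-0.01,-0.06 | 0.021,0.15,-0.01,-0.09 | 0.021,0.2,-0.01,-0.12 | 0.021,0.25,-0.01,-0.15 | 0.021,0.3,-0.01,-0.173 | 0.021,0.343,-0.01,-0.173 | 0.021,0.343,-0.005,-0.173 | 0.021,0.343,-0.004,-0.173 | 0.021,0.343,-0.004,-0.173")

```text
time_s: 18.05
ee_pos: [0.5367, -0.1684, 0.1478]
eef_rot: [-0.001, 0.995, 0.096, -0.001]
contact_force: [0.4, 0.6, 0.5]
grip_width: 0.093
finger_force: 0.0
```

Run:
```python
from plant import robot
from h import *
o,P,d=look(robot,'w12');z=P[...,2]
m=(abs(z-.024)<.005)&(abs(P[...,1]+.17)<.08)&(abs(P[...,0]-.537)<.1);print(m.sum(),np.median(z[m]),rect(P[m]))
rows_to(o,[.54,-.1694,.0145],11.0)
```

```text
tcp [ 0.5367 -0.1684  0.1478]
8719 0.023542005775003205 (array([ 540.4, -170.8]), array([130. ,  56.2]), 9.21)
shift [0.0033 0.0018 0.1333] turn 0.0011
```

drive_effector(offsets="0.0025,0.001,0.05,0.02 | 0.0025,0.001,0.1,0.03 | 0.0025,0.001,0.125,0.03 | 0.0025,0.001,0.133,0.03 | 0.0025,0.001,0.133,0.03 | 0.0025,0.001,0.133,0.03 | 0.0025,0.001,0.133,0.03")

```text
time_s: 18.8
ee_pos: [0.541, -0.1703, 0.0179]
eef_rot: [0.0, 0.997, 0.081, 0.001]
contact_force: [-0.2, -0.1, -0.0]
grip_width: 0.0928
finger_force: 0.0
```

drive_effector(offsets="0,0,0,0 | 0,0,0,0 | 0,0,0,0 | 0,0,0,0 | 0,0,0,0 | 0,0,0,0 | 0,0,0,0", finger_gap=0.045, force=25)

```text
time_s: 19.5
ee_pos: [0.5399, -0.1705, 0.0163]
eef_rot: [0.0, 0.997, 0.081, -0.0]
contact_force: [-0.6, 0.4, 1.6]
grip_width: 0.0556
finger_force: 25.0
```

drive_effector(offsets="0,0,-0.01,0 | 0,0,-0.05,0 | 0,0,-0.09,0 | 0,0,-0.125,0 | 0,0,-0.125,0")

```text
time_s: 20.0
ee_pos: [0.542, -0.171, 0.1462]
eef_rot: [0.001, 0.997, 0.081, 0.003]
contact_force: [0.5, 0.1, -1.2]
grip_width: 0.0554
finger_force: 25.0
```

Run:
```python
from plant import robot
from h import *
o,T,P,d=held(robot,'w13')
rows_to(o,[.447,.1712,.0535],1.06)
```

```text
held: nose tool-x max 0.06516135072692417 top tool-z at0 -0.00727278588246362 pitch deg 0.029240188985953118 16190
tcp [ 0.542  -0.171   0.1462] yaw 9.25 F [ 0.5  0.1 -1.2]
shift [-0.0394 -0.3533  0.0914] turn 0.143
```

drive_effector(offsets="-0.039,-0.05,0,0.03 | -0.039,-0.1,0,0.06 | -0.039,-0.15,0,0.09 | -0.039,-0.2,0,0.12 | -0.039,-0.25,0,0.143 | -0.039,-0.3,0,0.143 | -0.039,-0.353,0.01,0.143 | -0.039,-0.353,0.05,0.143 | -0.039,-0.353,0.08,0.143 | -0.039,-0.353,0.09,0.143 | -0.039,-0.353,0.09,0.143 | -0.039,-0.353,0.09,0.143 | -0.039,-0.353,0.09,0.143")

```text
time_s: 21.35
ee_pos: [0.4453, 0.1711, 0.0524]
eef_rot: [-0.0, 1.0, 0.009, 0.001]
contact_force: [-0.2, 0.5, -0.0]
grip_width: 0.0555
finger_force: 25.0
```

Run:
```python
from plant import robot
from h import *
o,P,d=look(robot,'w14');rows_to(o,[.505,.1724,.0500],1.06)
```

```text
tcp [0.4453 0.1711 0.0524]
shift [ 0.0598 -0.0002  0.0024] turn -0.0012
```

drive_effector(offsets="0,0,0.0022,0 | 0.015,0,0.0022,0 | 0.02,0,0.0022,0 | 0.025,0,0.0022,0 | 0.03,0,0.0022,0 | 0.035,0,0.0022,0 | 0.04,0,0.0022,0 | 0.045,0,0.0022,0 | 0.05,0,0.0022,0 | 0.055,0,0.0022,0 | 0.058,0,0.0022,0 | 0.058,0,0.0022,0")

```text
time_s: 22.6
ee_pos: [0.5032, 0.1728, 0.0491]
eef_rot: [-0.0, 1.0, 0.009, 0.0]
contact_force: [-0.5, 0.5, -4.1]
grip_width: 0.0552
finger_force: 25.0
```

Past the roller: it now presses down with about 3 N. Creeping to the stop.

drive_effector(offsets="0.002,0,0,0 | 0.004,0,0,0 | 0.006,0,0,0 | 0.007,0,0,0 | 0.007,0,0,0")

```text
time_s: 23.1
ee_pos: [0.5091, 0.173, 0.049]
eef_rot: [0.0, 1.0, 0.01, -0.001]
contact_force: [-1.5, 0.6, -3.9]
grip_width: 0.0555
finger_force: 25.0
```

drive_effector(offsets="0.001,0,0,0 | 0.002,0,0,0 | 0.002,0,0,0")

```text
time_s: 23.4
ee_pos: [0.5091, 0.1729, 0.0487]
eef_rot: [0.0, 1.0, 0.01, -0.002]
contact_force: [-7.1, 1.7, -1.6]
grip_width: 0.0551
finger_force: 25.0
```

```bash
python3 - <<'E'
from plant import robot
from h import *
o,P,d=look(robot,'w15');T=rot(o['eef_rot']);L=(P-o['ee_pos'])@T
for a,b in ((-.07,-.045),(.0,.02),(.053,.062)):
    m=(L[...,0]>a)&(L[...,0]<b)&(abs(L[...,1])<.015)&(d>0)&(P[...,2]<.07)
    print(a,b,m.sum(),np.percentile(P[m][:,2],[10,50,90]) if m.sum() else '')
E
```

```text
tcp [0.5091 0.1729 0.0487]
-0.07 -0.045 1129 [0.05605064 0.05676729 0.05749582]
0.0 0.02 2214 [0.05559335 0.05631183 0.05710694]
0.053 0.062 1306 [0.05523515 0.0560235  0.05681976]
```

drive_effector(offsets="-0.001,0,0.001,0 | -0.001,0,0.002,0 | -0.001,0,0.002,0 | 0.0005,0,0.002,0 | 0.0005,0,0.002,0")

```text
time_s: 23.95
ee_pos: [0.5091, 0.1729, 0.0478]
eef_rot: [0.0, 1.0, 0.01, -0.002]
contact_force: [-11.7, -0.3, 15.6]
grip_width: 0.0554
finger_force: 25.0
```

drive_effector(offsets="-0.0015,0,-0.001,0 | -0.0015,0,-0.001,0 | -0.0015,0,-0.001,0 | -0.0015,0,-0.001,0", finger_gap=0.08)

```text
time_s: 24.35
ee_pos: [0.5113, 0.173, 0.0482]
eef_rot: [-0.0, 1.0, 0.009, 0.001]
contact_force: [-0.0, 0.6, 0.1]
grip_width: 0.0792
finger_force: 0.0
```

drive_effector(offsets="0,0,-0.02,0 | 0,0,-0.06,0 | 0,0,-0.1,0 | 0,0,-0.11,0 | 0,0,-0.11,0 | 0,0,-0.11,0", finger_gap=0.093)

```text
time_s: 24.95
ee_pos: [0.5103, 0.173, 0.1574]
eef_rot: [0.0, 1.0, 0.009, -0.0]
contact_force: [0.5, 0.7, -0.5]
grip_width: 0.0934
finger_force: 0.0
```

Run:
```python
from plant import robot
from h import *
o,P,d=look(robot,'w16');bedboard(P,d,.056)
r=(abs(P[...,0]-.547)<.006)&(abs(P[...,1]-.171)<.018)&(P[...,2]>.065)&(P[...,2]<.1);print('roller',np.percentile(P[r][:,2],95))
im,dd=robot.camera('top');PP=cloud(robot.camera_params('top'),dd)
S=PP[195:260,330:375].reshape(-1,3);hi=S[(S[:,2]>.008)&(S[:,2]<.018)];print('pile',np.median(hi[:,2]),rect(hi))
z=np.load('pics/top0.npz')['im'];w=cv2.imread('pics/w16.png')
s,_=robot.camera('side');s=cv2.resize(s[200:300,230:350],None,fx=2,fy=2,interpolation=cv2.INTER_CUBIC)
c=np.zeros((420,800,3),np.uint8);c[:,:560]=w;c[:200,560:800]=s;cv2.imwrite('pics/fin.png',c)
```

```text
tcp [0.5103 0.173  0.1574]
board on bed 7917 (array([513.7, 173.5]), array([139.8,  56.1]), 1.12) 0.055550878719850316
plane [-0.00460618  0.00197806] x range 0.44350589041893007 0.5841174909503348 y [0.14534836 0.20123017]
roller top 0.2563377555681213
roller 0.08423762819115842
pile 0.01226655645908692 (array([ 533.9, -182.2]), array([139.4,  81.1]), 10.47)
```

View pics/fin.png

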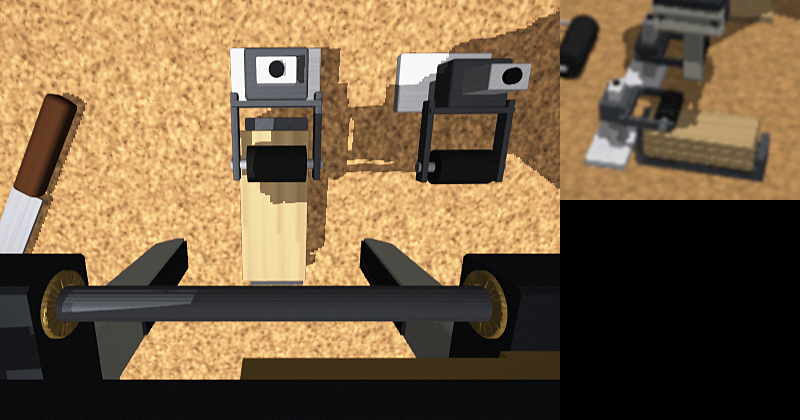

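The final view shows three boards stacked against the stop, lying flat (top at 55.6 mm). The roller has risen from 80.3 to 84.2 mm, a 4 mm lift, and the gripper is clear. Handing in.

```bash
python3 -c "
from plant import robot
print(robot.close_job())"
```

```text
the job is handed in; nothing more can be done
None
```

Three boards lie flat and squarely stacked on the bed against the back stop, the top one carrying the higher gauge's roller about 4 mm up; the spare board stays in the pile and the job was handed in at about 25 s.

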